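Clear the used loaf tins into the lever-lid bin

TASK

Slide back the cover of the wooden case, take out the steel hold-down bar and rest it on the lever pad of the lidded bin so that its weight alone holds the lid up, then put every used loaf tin from the table into the bin. After that lift the bar off the lever so that the lid closes over the tins, lay the bar back on the floor of its case and slide the cover fully shut. Leave the bowl, jar and rolling pin where they stand.

Things in the scene. Friction and masses are not known exactly. Their poses are not given: they have to be found in the camera images.
- bin: Steel bin fixed to the table on four 50 mm feet, open top 250 (its x) x 240 (its y) mm, rim 160 mm above the table, walls 5 mm, inner floor 55 mm above the table, inside 240 x 230 mm. Origin: on the table under its centre, z up. Its hinged lid is hinged along the +y rim, and its lever pad sticks out beyond the -y side.
- lid (a joint): Angle of the bin's flat steel lid (250 x 240 x 6 mm), rad: 0 shut on the rim, 1.6 fully raised (upright, just past vertical, along the +y rim). It is geared to the lever: lid angle = 6.4 x lever angle. It closes by itself within about 2 s when the lever is let go.
- lever (a joint): Angle of the lid-lift lever, rad: 0 up (pad at rest, lid shut), 0.25 fully down (against its stop, lid raised). Spring return: about 5 N down on the pad starts it and less than 5 N keeps it down; it always swings back when unloaded. The lever turns about a line along the bin's x, 220 mm from the pad's centre, at bin y = +20 mm, 40 mm above the table.
- pad (a point): Centre of the top face of the lever's flat black rubber pad, 130 mm (bin x) x 80 mm (along the lever, bin y). At rest it is 94 mm above the table at bin y = -193 mm, tilted 0.25 rad with its outer edge higher; fully down it is level, 40 mm above the table at bin y = -200 mm, with clear air below.
- case: Wooden case fixed to the table, 160 (its x) x 134 (its y) x 48 mm high, walls 6 mm, inner floor 6 mm above the table, inside 148 x 122 mm. Origin: on the table under its centre, z up. A slide-on cover lies over it.
- cover (a joint): How far the case's wooden cover (158 x 124 x 5 mm, underside 49 mm and top 54 mm above the table) has slid open along the case's +x, m: 0 fully shut, 0.145 fully open (it then overhangs the case's +x end and leaves all but the last 13 mm of the inside free). Slides with about 1.5 N of friction and stays where it is left.
- cover_fin (a point): Top centre of the upright finger fin on the cover: 12 mm thick (case x) x 60 mm (case y), 30 mm high above the cover's top. This point is 84 mm above the table and at case x = -55 mm when shut; it moves with the cover.
- bar: Loose dark steel hold-down bar, 90 (its x) x 34 (its y) x 36 mm high, about 0.86 kg; lies in the case at the start. Origin: centre of its underside, z up.
- bar_mid (a point): Centre of the hold-down bar, 18 mm above its underside.
- tin0: Used mini loaf tin, loose, bare aluminium, open on top: 96 (its x) x 52 (its y) x 38 mm high, 3 mm walls, 90 g. Origin: centre of its underside, z up. Two to four such tins are there; None if absent.
- tin0_mid (a point): Centre of tin0, 19 mm above its underside.
- tin1: Used mini loaf tin, loose, bare aluminium, open on top: 96 (its x) x 52 (its y) x 38 mm high, 3 mm walls, 90 g. Origin: centre of its underside, z up. Two to four such tins are there; None if absent.
- tin1_mid (a point): Centre of tin1, 19 mm above its underside.
- tin2: Used mini loaf tin, loose, bare aluminium, open on top: 96 (its x) x 52 (its y) x 38 mm high, 3 mm walls, 90 g. Origin: centre of its underside, z up. Two to four such tins are there; None if absent.
- tin2_mid (a point): Centre of tin2, 19 mm above its underside.
- tin3: Used mini loaf tin, loose, bare aluminium, open on top: 96 (its x) x 52 (its y) x 38 mm high, 3 mm walls, 90 g. Origin: centre of its underside, z up. Two to four such tins are there; None if absent.
- tin3_mid (a point): Centre of tin3, 19 mm above its underside.
- bowl: Bystander: steel mixing bowl 120 mm across, 60 mm high. Origin: centre of its underside.
- jar: Bystander: green glass jar 70 mm across, 120 mm high. Origin: centre of its underside.
- pin: Bystander: wooden rolling pin 260 mm long (its y), 48 mm thick, lying. Origin: centre of its underside.

How it is judged (in metres and radians):
On the way, in this order (a step that is already met when the one before it is completed fails the run):
1. the cover is slid back (value of joint cover above 0.105 m), for 0.2 s.
2. the bar rests on the lever pad, let go, and alone holds the lid raised (value of joint lid above 1.3 rad and horizontal distance between bar_mid and pad below 0.055 m and contact force between each of the arm, the fingers and bar below 0.5 N and contact force between the fingers and lid below 0.5 N and contact force between the fingers and lever below 0.5 N), for 0.5 s.
3. every tin is in the bin, let go, with the lid still held up (value of joint lid above 1.3 rad and x of tin0_mid in the frame of bin between -0.118 and 0.118 m and y of tin0_mid in the frame of bin between -0.113 and 0.113 m and z of tin0_mid in the frame of bin between 0.05 and 0.155 m and x of tin1_mid in the frame of bin between -0.118 and 0.118 m and y of tin1_mid in the frame of bin between -0.113 and 0.113 m and z of tin1_mid in the frame of bin between 0.05 and 0.155 m and x of tin2_mid in the frame of bin between -0.118 and 0.118 m and y of tin2_mid in the frame of bin between -0.113 and 0.113 m and z of tin2_mid in the frame of bin between 0.05 and 0.155 m and x of tin3_mid in the frame of bin between -0.118 and 0.118 m and y of tin3_mid in the frame of bin between -0.113 and 0.113 m and z of tin3_mid in the frame of bin between 0.05 and 0.155 m and contact force between the fingers and anything else below 0.5 N), for 0.3 s.
4. the bar is off the lever and the lid has closed over the tins (value of joint lid below 0.08 rad and x of tin0_mid in the frame of bin between -0.118 and 0.118 m and y of tin0_mid in the frame of bin between -0.113 and 0.113 m and z of tin0_mid in the frame of bin between 0.05 and 0.155 m and x of tin1_mid in the frame of bin between -0.118 and 0.118 m and y of tin1_mid in the frame of bin between -0.113 and 0.113 m and z of tin1_mid in the frame of bin between 0.05 and 0.155 m and x of tin2_mid in the frame of bin between -0.118 and 0.118 m and y of tin2_mid in the frame of bin between -0.113 and 0.113 m and z of tin2_mid in the frame of bin between 0.05 and 0.155 m and x of tin3_mid in the frame of bin between -0.118 and 0.118 m and y of tin3_mid in the frame of bin between -0.113 and 0.113 m and z of tin3_mid in the frame of bin between 0.05 and 0.155 m and distance between bar_mid and pad above 0.07 m), for 0.2 s.
5. the bar lies on the floor of its case, let go (x of bar_mid in the frame of case between -0.07 and 0.07 m and y of bar_mid in the frame of case between -0.058 and 0.058 m and z of bar_mid in the frame of case between 0.016 and 0.032 m and contact force between the fingers and anything else below 0.5 N), for 0.2 s.
6. the cover is slid fully shut over it (x of bar_mid in the frame of case between -0.07 and 0.07 m and y of bar_mid in the frame of case between -0.058 and 0.058 m and z of bar_mid in the frame of case between 0.016 and 0.032 m and value of joint cover below 0.008 m), for 0.2 s.
At the end, for the whole second after the job is handed in: Every tin present is inside the bin (centre inside its walls and below the rim), the lid is shut (under 0.08 rad) and the lever up, the bar lies on the floor of its case, and the cover is shut to within 8 mm; everything is at rest (all of step 6 and value of joint lid below 0.08 rad and x of tin0_mid in the frame of bin between -0.118 and 0.118 m and y of tin0_mid in the frame of bin between -0.113 and 0.113 m and z of tin0_mid in the frame of bin between 0.05 and 0.155 m and x of tin1_mid in the frame of bin between -0.118 and 0.118 m and y of tin1_mid in the frame of bin between -0.113 and 0.113 m and z of tin1_mid in the frame of bin between 0.05 and 0.155 m and x of tin2_mid in the frame of bin between -0.118 and 0.118 m and y of tin2_mid in the frame of bin between -0.113 and 0.113 m and z of tin2_mid in the frame of bin between 0.05 and 0.155 m and x of tin3_mid in the frame of bin between -0.118 and 0.118 m and y of tin3_mid in the frame of bin between -0.113 and 0.113 m and z of tin3_mid in the frame of bin between 0.05 and 0.155 m and value of joint lever below 0.02 rad and linear speed of each of bar, tin0, tin1, tin2, tin3 below 0.03 m/s); the robot touches nothing.
It fails at once if the bowl is moved more than 3 cm or tipped (distance of bowl from where it was at the start of the episode above 0.03 m or angle between bowl's own z axis and vertical above 0.5 rad).
It fails at once if the jar is moved more than 3 cm or tipped (distance of jar from where it was at the start of the episode above 0.03 m or angle between jar's own z axis and vertical above 0.5 rad).
It fails at once if the rolling pin is moved more than 3 cm or tipped (distance of pin from where it was at the start of the episode above 0.03 m or angle between pin's own z axis and vertical above 0.5 rad).
Of tin0, tin1, tin2, tin3 only 2 to 4 are there at a start; the rules pass over those that are not, and their reading is None.
At some moment in a run one of tin0, tin1, tin2, tin3 may be knocked a few centimetres aside while the robot is not near it.
Once in a run the grip may slacken for a moment while it holds something.
It also fails if it takes over 210 s, if anything falls off the work surface, if the arm or the gripper's body presses on something with over 40 N, if the wrist force passes 120 N, or if a joint passes its speed limit or range.

ROBOT

A 6-joint arm with a two-finger parallel gripper is mounted at the origin on the work surface. World frame = base frame: x ahead of the robot, y to its left, z up, the work surface at z = 0. Lengths are in m, angles in degrees, forces in N, time in s.
With the tool pointing down it reaches from about 0.375 to 0.9 m from the base axis. Payload 3.1 kg.
Tool frame: the origin (TCP) lies at the very end of the fingers, on their centre line; the grasp point (between the pads) lies 19 mm behind it (grasp_offset is the distance from the TCP to the grasp point, in m); z points along the fingers, y is the direction in which the jaws open and shut (so a half turn about z gives the same grasp; the last joint's range is limited). The gripper opens to 87 mm and grips with 3 to 60 N. Pads are 19 mm wide; open, the fingers measure 117 mm over their backs; the gripper's body (75 mm by 190 mm) begins 51 mm behind the grasp point.
Start: joints at [-80.3, 30.224, 82.088, -0, 67.689, -10.227], TCP at [0.213, -0.588, 0.223] pointing down, gripper open.
Joint ranges: [-176.69, 176.69], [-43.24, 126.21], [12.49, 139.97], [-82, 262], [0, 151.66], [-163.58, 163.58]. Speed limits (degrees/s): [159.86, 159.86, 180, 180, 180, 180].

INTERFACE

Orientations are given as a 3x3 rotation matrix whose columns are the frame's x, y, z axes.
In Python, from rig import * gives the robot as it stands. The module is installed in compiled form; this text tells all that it offers.
- The arm moves only by the tool play_rows, never from a script. Its argument "plan" is a list that holds one entry, the list of rows, each a list of 7 numbers: the shift along the world's x, y, z each as a share of 5 cm, from -1 to 1, then the turn, a rotation vector about the world's x, y, z each as a share of pi rad, from -1 to 1, then the gripper's target within -1 to 1 (fully open at 1, half-way at 0, shut at -1). A call has 1 to 12 rows; each row shifts and turns the commanded pose from where the row before left it; what a row does not reach is not made up. A row lasts 1/10 s, in which the tool goes at most 50 mm and 8.59 degrees, less where a joint would pass 70% of its speed; a pose out of reach is approached as far as the arm can. A call with a number of a shift or a turn outside -1 to 1 is refused whole. A call with a gripper value outside its range is refused whole. The fingers move at their own pace and stop on an object; the grip force is fixed at half the most. Time passes only in rows, so rows that do not move let the fingers close. It gives the time, the measured TCP pose, the force and the opening at its end, in the units of the state.
- read_state(): the state, without advancing time (a new reading comes with each control period).
- capture(name): name is "scene" or "top"; returns the picture (400x640x3 uint8, red, green, blue); there is no depth.
- camera_params(name): a dict with "intrinsics" (3x3 intrinsics, pixels), "R" (3x3) and "t" (3): a world point X has camera coordinates R X + t. Camera axes: x right, y down, z forward; pixel columns grow to the right and rows downward; lengths in m; the calibration is good to about 2 mm. A picture is of the moment at which its call begins. camera_params takes no time and is no camera call.
- hand_in(): hands the job in, once; it reports no verdict.
The state is a dict: "time_s": time; "joint_positions": joint angles; "qvel": joint speeds; "tau": joint torques, N m; "position": TCP position; "tcp_rot": TCP orientation; "force": force on the tool from outside, world axes, zero at the start; "moment": the same for the moment, N m; "opening": opening from 0.0 (shut) to 1.0 (fully open).
Only numpy, scipy, OpenCV 4.12 (cv2) and the standard library are available. Lean on these libraries where they do the work, as an engineer would, in place of code of your own. Each camera call takes 0.05 s, during which the arm holds its last target. There are 200 camera calls.

## Working session

There is one attempt and no reset: what is moved stays moved. The work goes in short steps, Python scripts to look and compute and a tool call to move; the robot and the scene stay as the last step left them, time stands still between calls to the robot, and variables do not carry over. Pictures are saved under pics/ and viewed, about 12 in all and at most 16, crops included, and the job is handed in when it is done.

Besides the shell and the picture viewer there is one more tool, called after "Emit:" as name([rows], argument=value, ...), one row to a line, values as JSON. play_rows: Moves the arm, as the interface text tells. Its arguments: {"type":"object","properties":{"plan":{"type":"array"}},"required":["plan"]}

```bash
mkdir -p pics; cat > h.py <<'E'
from rig import *
import numpy as np, cv2
def snap(cam,name):
    im=capture(cam); cv2.imwrite(f'pics/{name}.png',im[:,:,::-1]); return im
def ray(cam,u,v,z):
    p=camera_params(cam);R=np.array(p['R']);t=np.array(p['t']);K=np.array(p['intrinsics'])
    c=-R.T@t; d=R.T@np.linalg.inv(K)@np.array([u,v,1.]); return c+d*(z-c[2])/d[2]
def proj(cam,X):
    p=camera_params(cam);q=np.array(p['R'])@np.array(X)+np.array(p['t']);q=np.array(p['intrinsics'])@q;return q[:2]/q[2]
E
python3 - <<'E'
from h import *
for c in('scene','top'):
    snap(c,c+'0'); p=camera_params(c); R=np.array(p['R']); print(c,-R.T@np.array(p['t']),R.round(2).tolist(),np.array(p['intrinsics']).round(0).tolist())
s=read_state();print(s['time_s'],s['position'],s['tcp_rot'],s['force'],s['opening'])
E
```

```text
scene [1.32662495 0.58570529 0.79766403] [[-0.59, 0.81, -0.02], [0.48, 0.33, -0.81], [-0.65, -0.49, -0.58]] [[392.0, 0.0, 323.0], [0.0, 392.0, 204.0], [0.0, 0.0, 1.0]]
top [0.41178229 0.0306106  1.36974248] [[-0.01, -1.0, 0.02], [-0.99, 0.0, -0.15], [0.15, -0.02, -0.99]] [[381.0, 0.0, 317.0], [0.0, 381.0, 193.0], [0.0, 0.0, 1.0]]
0.1 [ 0.21291331 -0.58689969  0.22165653] [[ 9.40141331e-01  3.40784620e-01 -3.46024639e-04]
 [ 3.40784608e-01 -9.40139263e-01  2.00424709e-03]
 [ 3.57705236e-04 -2.00219540e-03 -9.99997932e-01]] [-0.21685915  0.5245917   0.28182684] 0.9986547694857876
```

View pics/top0.png

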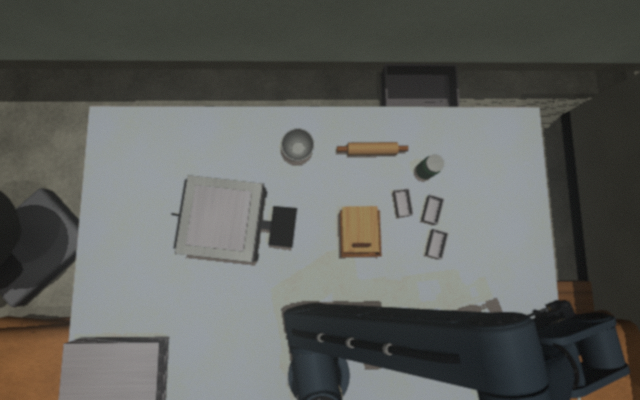

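View pics/scene0.png

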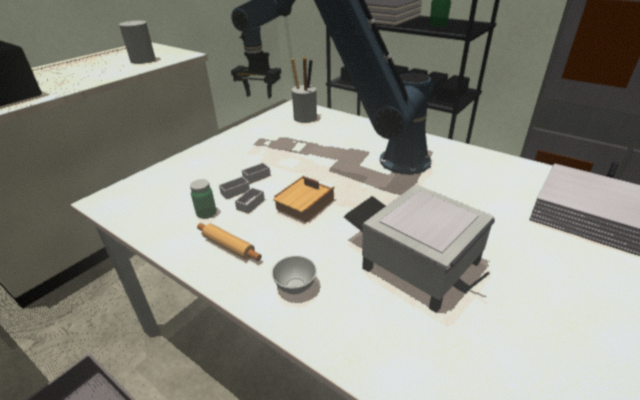

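Top view: bin (220,219) with its pad (283,227), case (360,231) with its fin towards the robot at (361,245), and three tins at (402,203), (432,209), (436,244). Next I measure these.

```bash
python3 - <<'E'
from h import *
im=cv2.imread('pics/top0.png')
hsv=cv2.cvtColor(im,cv2.COLOR_BGR2HSV)
def rects(mask,x0,y0,x1,y1,z,name,amin=40):
    m=np.zeros_like(mask);m[y0:y1,x0:x1]=mask[y0:y1,x0:x1]
    cs,_=cv2.findContours(m,cv2.RETR_EXTERNAL,cv2.CHAIN_APPROX_NONE)
    for c in cs:
        if cv2.contourArea(c)<amin: continue
        pts=np.array([ray('top',u,v,z)[:2] for u,v in c[:,0,:]],np.float32)
        (cx,cy),(w,h),a=cv2.minAreaRect(pts)
        if w<h: w,h,a=h,w,a+90
        print(name,'c',round(cx,4),round(cy,4),'size',round(w,3),round(h,3),'long-axis deg',round(a,1))
g=hsv[:,:,2]; S=hsv[:,:,1]
dark=((g<135)*255).astype(np.uint8)
rects(dark,385,180,455,268,.038,'tin')
rects(((S>90)*255).astype(np.uint8),325,195,390,268,.054,'case')
rects(((g<60)*255).astype(np.uint8),268,200,305,256,.09,'pad')
rects(((g<100)*255).astype(np.uint8),345,236,378,252,.084,'fin',8)
rects(((hsv[:,:,2]<185)*255).astype(np.uint8),165,165,262,270,.16,'bin')
rects(dark,275,125,320,170,.06,'bowl');rects(dark,410,150,448,185,.12,'jar');rects(((S>90)*255).astype(np.uint8),330,135,415,165,.024,'pin')
c=im[120:280,160:460];cv2.imwrite('pics/c1.png',cv2.resize(c,None,fx=2.66,fy=2.66,interpolation=cv2.INTER_CUBIC))
E
```

```text
tin c 0.4346 -0.4113 size 0.105 0.067 long-axis deg 162.6
tin c 0.5548 -0.4038 size 0.108 0.067 long-axis deg 162.9
tin c 0.5797 -0.299 size 0.103 0.067 long-axis deg 7.4
case c 0.4796 -0.1447 size 0.169 0.135 long-axis deg 179.7
pad c 0.497 0.1254 size 0.127 0.086 long-axis deg 173.3
fin c 0.4338 -0.1444 size 0.061 0.01 long-axis deg 89.6
bin c 0.5248 0.3364 size 0.336 0.308 long-axis deg 0.9
bowl c 0.7803 0.073 size 0.135 0.117 long-axis deg 179.9
jar c 0.688 -0.3725 size 0.109 0.071 long-axis deg 133.2
pin c 0.7822 -0.2016 size 0.257 0.041 long-axis deg 90.0
```

View pics/c1.png

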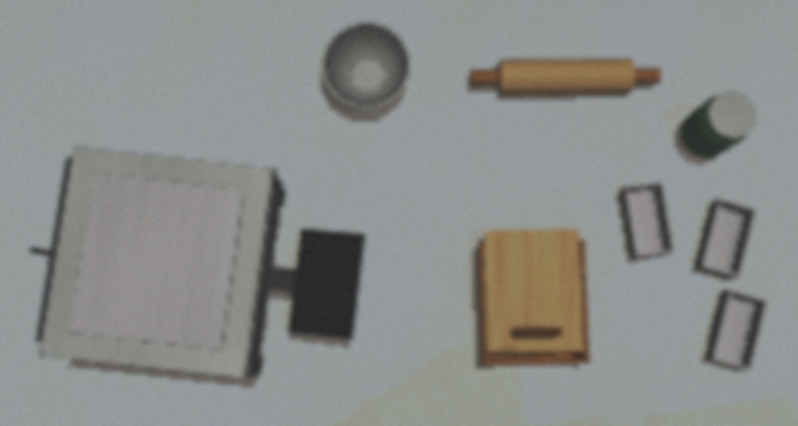

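Tins are 96×52 within blur, the case is unrotated, and the bin is yawed about -6.7°. I'll go above the fin and refine from there.

Emit:
play_rows([
  [[0.44,0.885,0,0,0,0.039,1],[0.44,0.885,0,0,0,0.039,1],[0.44,0.885,0,0,0,0.039,1],[0.44,0.885,0,0,0,0.039,1],[0.44,0.885,0,0,0,0.039,1],[0.44,0.885,0,0,0,0.039,1],[0.44,0.885,0,0,0,0.039,1],[0.44,0.885,0,0,0,0.039,1],[0.44,0.885,0,0,0,0.039,1],[0.44,0.885,0,0,0,0.039,1],[0,0,0,0,0,0,1]],
])

```text
time_s: 1.2
position: [0.4339, -0.1393, 0.2223]
tcp_rot: [[-0.012, 1.0, -0.001], [1.0, 0.012, 0.003], [0.003, -0.001, -1.0]]
force: [-0.3, 1.3, -0.8]
opening: 0.995
```

```bash
cat >> h.py <<'E'
def st():
    s=read_state();R=np.array(s['tcp_rot']);print('t',round(s['time_s'],2),'pos',np.round(s['position'],4),'yaw',round(float(np.degrees(np.arctan2(R[1,0],R[0,0]))),2),'zz',R[:,2].round(3),'F',np.round(s['force'],1),'open',round(s['opening'],3),'j',np.round(s['joint_positions'],0))
E
python3 - <<'E'
from h import *
st()
im=cv2.imread('pics/top0.png')
c=np.array([[75,148],[278,168],[252,380],[40,355]])/2.66+[160,120]
P=np.array([ray('top',u,v,.163)[:2] for u,v in c]);print('bin corners',P.round(3).tolist(),'mean',P.mean(0).round(4),[np.linalg.norm(P[i]-P[(i+1)%4]).round(3) for i in range(4)])
d=P[0]-P[3];print('yaw x',np.degrees(np.arctan2(d[1],d[0])))
d=P[1]-P[2];print('yaw x',np.degrees(np.arctan2(d[1],d[0])))
c=np.array([[484,230],[578,230],[582,352],[484,352]])/2.66+[160,120]
P=np.array([ray('top',u,v,.054)[:2] for u,v in c]);print('cover',P.round(3).tolist(),P.mean(0))
im=snap('scene','s1')
cv2.imwrite('pics/s1c.png',cv2.resize(im[60:300,160:420,::-1],None,fx=2.4,fy=2.4,interpolation=cv2.INTER_CUBIC))
E
```

```text
t 1.2 pos [ 0.4339 -0.1393  0.2223] yaw 90.67 zz [-0.001  0.003 -1.   ] F [-0.3  1.3 -0.8] open 0.995 j [-32.  17. 105.   0.  57. -33.]
bin corners [[0.655, 0.416], [0.63, 0.172], [0.378, 0.199], [0.409, 0.446]] mean [0.5178 0.3085] [np.float64(0.246), np.float64(0.253), np.float64(0.249), np.float64(0.248)]
yaw x -6.893098450350901
yaw x -6.078584408830426
cover [[0.566, -0.085], [0.565, -0.209], [0.407, -0.209], [0.408, -0.082]] [ 0.48678069 -0.14628053]
```

View pics/s1c.png

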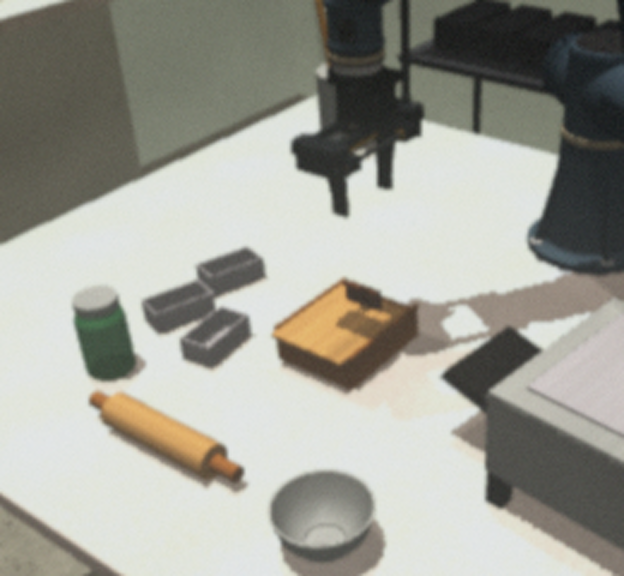

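The cover spans x 0.408–0.566, so its centre is about 0.487 and the fin about 0.433. The picture shows the gripper above the fin, body wide along the jaws. Descending and gripping.

Emit:
play_rows([
  [[0,-0.12,-0.8,0,0,0,1],[0,0,-0.8,0,0,0,1],[0,0,-0.8,0,0,0,1],[0,0,-0.5,0,0,0,1],[0,0,-0.24,0,0,0,1],[0,0,0,0,0,0,1],[0,0,0,0,0,0,-1],[0,0,0,0,0,0,-1],[0,0,0,0,0,0,-1],[0,0,0,0,0,0,-1],[0,0,0,0,0,0,-1],[0,0,0,0,0,0,-1]],
])

```text
time_s: 2.45
position: [0.4332, -0.1511, 0.0659]
tcp_rot: [[-0.002, 1.0, 0.001], [1.0, 0.002, -0.0], [-0.0, 0.001, -1.0]]
force: [-0.7, 0.0, -1.1]
opening: 0.541
```

Emit:
play_rows([
  [[0,0,0,0,0,0,-1],[0,0,0,0,0,0,-1],[0,0,0,0,0,0,-1],[0,0,0,0,0,0,-1],[0,0,0,0,0,0,-1],[0,0,0,0,0,0,-1]],
])

```text
time_s: 3.05
position: [0.4333, -0.151, 0.0655]
tcp_rot: [[-0.003, 1.0, 0.0], [1.0, 0.003, -0.0], [-0.0, 0.0, -1.0]]
force: [1.7, 0.9, -0.8]
opening: 0.135
```

Emit:
play_rows([
  [[0.3,0,0,0,0,0,-1],[0.4,0,0,0,0,0,-1],[0.4,0,0,0,0,0,-1],[0.4,0,0,0,0,0,-1],[0.4,0,0,0,0,0,-1],[0.4,0,0,0,0,0,-1],[0.3,0,0,0,0,0,-1],[0.2,0,0,0,0,0,-1],[0.06,0,0,0,0,0,-1],[0,0,0,0,0,0,-1],[0,0,0,0,0,0,-1]],
])

```text
time_s: 4.15
position: [0.5641, -0.1494, 0.0652]
tcp_rot: [[-0.006, 1.0, -0.026], [1.0, 0.006, 0.005], [0.005, -0.026, -1.0]]
force: [-21.4, -3.1, 17.3]
opening: 0.137
```

Emit:
play_rows([
  [[-0.05,0,0,0,0,0,0],[0,0,0,0,0,0,0],[0,0,0,0,0,0,0],[0,0,0,0,0,0,0],[0,0,0.6,0,0,0,0],[0,0,0.8,0,0,0,0],[0,0,0.8,0,0,0,0.4],[-0.4,0.7,0.8,0,0,0,0.4],[-0.6,0.9,0,0,0,0,0.4],[-0.6,0.9,0,0,0,0,0.4],[-0.6,0.9,0,0,0,0,0.4],[0,0.9,0,0,0,0,0.4]],
])

```text
time_s: 5.35
position: [0.4689, 0.051, 0.2107]
tcp_rot: [[-0.001, 1.0, -0.003], [1.0, 0.001, 0.0], [0.0, -0.003, -1.0]]
force: [1.0, 0.9, -0.0]
opening: 0.697
```

```bash
python3 - <<'E'
from h import *
st()
im=snap('top','t2')
cv2.imwrite('pics/t2c.png',cv2.resize(im[130:280,270:470,::-1],None,fx=4,fy=4,interpolation=cv2.INTER_CUBIC))
snap('scene','s2')
E
```

```text
t 5.35 pos [0.4689 0.051  0.2107] yaw 90.06 zz [-0.003  0.    -1.   ] F [ 1.   0.9 -0. ] open 0.697 j [ -7.  20. 104.  -0.  57.  -7.]
```

View pics/t2c.png

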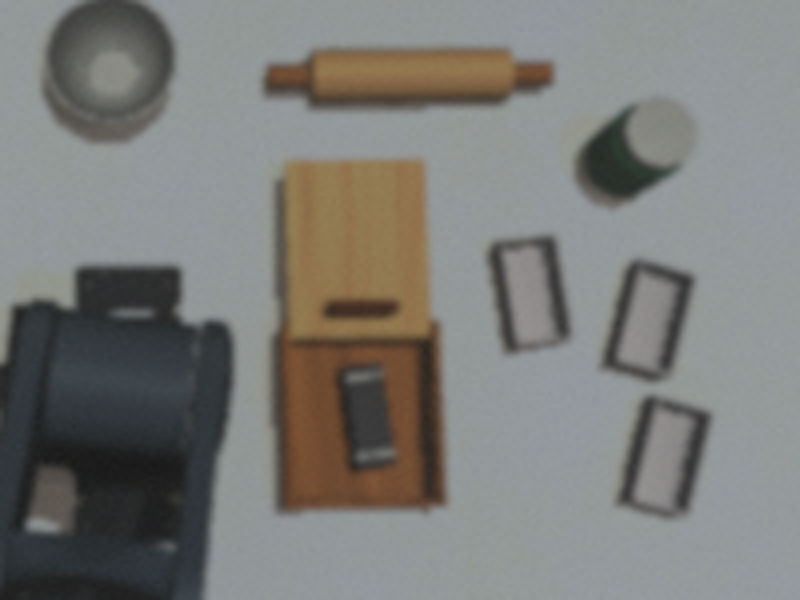

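The cover is open and the bar lies in the case at crop (368,416), yawed about +7°.

```bash
python3 - <<'E'
from h import *
im=cv2.imread('pics/t2.png');hsv=cv2.cvtColor(im,cv2.COLOR_BGR2HSV)
m=((hsv[:,:,1]<80)*255).astype(np.uint8); M=np.zeros_like(m);M[217:252,346:374]=m[217:252,346:374]
cs,_=cv2.findContours(M,cv2.RETR_EXTERNAL,cv2.CHAIN_APPROX_NONE)
for c in cs:
    if cv2.contourArea(c)<60: continue
    p=np.array([ray('top',u,v,.042)[:2] for u,v in c[:,0]],np.float32);print('bar',cv2.minAreaRect(p))
g=lambda u,v,z:ray('top',u/4+270,v/4+130,z)[:2].round(4)
print('bar hand',g(368,416,.042),'ends',g(361.5,365,.042),g(373.5,465,.042))
print('cover edges x',g(360,338,.054),g(360,160,.054),'left/right',g(286,250,.054),g(428,250,.054),'fin',g(361,308,.084))
print('case front top',g(285,505,.048),g(442,500,.048))
for n,u,v in(('A',529,294),('B',647,320),('C',664,456)):print(n,g(u,v,.038))
E
```

```text
bar ((0.47217366099357605, -0.15249329805374146), (0.08739996701478958, 0.03885369747877121), 5.117622375488281)
bar hand [ 0.4707 -0.1544] ends [ 0.5151 -0.1498] [ 0.4285 -0.1582]
cover edges x [ 0.5377 -0.1474] [ 0.6956 -0.1512] left/right [ 0.6153 -0.0843] [ 0.6148 -0.2091] fin [ 0.5604 -0.1449]
case front top [ 0.3949 -0.0803] [ 0.3982 -0.2156]
A [ 0.5776 -0.3005]
B [ 0.554  -0.4045]
C [ 0.4347 -0.4131]
```

Emit:
play_rows([
  [[0,-0.4,0,0,0,-0.047,0.3],[0,-0.4,0,0,0,-0.047,0.3],[0,-0.4,0,0,0,-0.047,0.3],[0,-0.4,0,0,0,-0.047,0.3],[0,-0.4,0,0,0,-0.047,0.3],[0,-0.42,0,0,0,-0.047,0.3],[0,-0.42,0,0,0,-0.047,0.3],[0,-0.42,0,0,0,-0.047,0.3],[0,-0.42,-0.3,0,0,-0.047,0.3],[0.05,-0.4,-0.5,0,0,-0.047,0.3],[0,0,-0.8,0,0,0,0.3],[0,0,0,0,0,0,0.3]],
])

```text
time_s: 6.65
position: [0.4728, -0.1547, 0.127]
tcp_rot: [[0.995, 0.095, -0.008], [0.095, -0.996, 0.004], [-0.007, -0.005, -1.0]]
force: [-0.7, 0.2, -0.4]
opening: 0.651
```

```bash
python3 -c "
from h import *
st()"
```

```text
t 6.65 pos [ 0.4728 -0.1547  0.127 ] yaw 5.43 zz [-0.008  0.004 -1.   ] F [-0.7  0.2 -0.4] open 0.651 j [-31.  29. 105.  -0.  46.  54.]
```

Emit:
play_rows([
  [[0,0.03,-0.7,0,0,0,0.3],[0,0,-0.7,0,0,0,0.3],[0,0,-0.5,0,0,0,0.3],[0,0,-0.3,0,0,0,0.3],[0,0,0,0,0,0,0.3],[0,0,0,0,0,0,-1],[0,0,0,0,0,0,-1],[0,0,0,0,0,0,-1],[0,0,0,0,0,0,-1],[0,0,0,0,0,0,-1],[0,0,0,0,0,0,-1]],
])

```text
time_s: 7.75
position: [0.4759, -0.1534, 0.0218]
tcp_rot: [[0.995, 0.097, 0.002], [0.097, -0.995, -0.001], [0.002, 0.001, -1.0]]
force: [0.3, -0.5, 6.5]
opening: 0.387
```

Emit:
play_rows([
  [[0,0,0,0,0,0,-1],[0,0,0,0,0,0,-1]],
])

```text
time_s: 7.95
position: [0.4759, -0.1534, 0.0218]
tcp_rot: [[0.995, 0.097, 0.002], [0.097, -0.995, -0.001], [0.002, 0.001, -1.0]]
force: [-0.5, 0.1, 7.6]
opening: 0.392
```

```bash
python3 - <<'E'
from h import *
st()
im=snap('scene','s3')
cv2.imwrite('pics/s3c.png',cv2.resize(im[120:260,220:400,::-1],None,fx=4,fy=4,interpolation=cv2.INTER_CUBIC))
E
```

```text
t 7.95 pos [ 0.4759 -0.1534  0.0218] yaw 5.56 zz [ 0.002 -0.001 -1.   ] F [-0.5  0.1  7.6] open 0.392 j [-31.  40. 108.  -0.  31.  54.]
```

View pics/s3c.png

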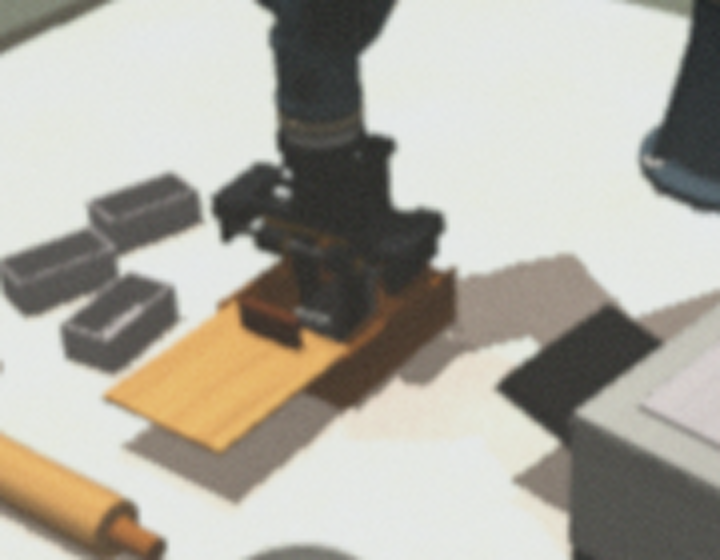

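Emit:
play_rows([
  [[0,0,0.3,0,0,0,-1],[0,0,0.5,0,0,0,-1],[0,0,0.7,0,0,0,-1],[0,0,0.8,0,0,0,-1],[0,0,0.8,0,0,0,-1],[0,0,0.5,0,0,0,-1],[0,0,0,0,0,0,-1]],
])

```text
time_s: 8.7
position: [0.4765, -0.1535, 0.203]
tcp_rot: [[0.995, 0.096, 0.005], [0.096, -0.995, -0.003], [0.005, 0.003, -1.0]]
force: [1.9, -1.3, -8.8]
opening: 0.39
```

Bar held (−8.8 N). To the pad.

Emit:
play_rows([
  [[0,0.4,0,0,0,0.036,-1],[0.04,0.5,0,0,0,0.036,-1],[0.04,0.5,0,0,0,0.036,-1],[0.04,0.5,0,0,0,0.036,-1],[0.04,0.5,0,0,0,0.036,-1],[0.04,0.5,0,0,0,0.036,-1],[0.04,0.5,0,0,0,0.036,-1],[0.04,0.5,0,0,0,0.036,-1],[0.04,0.5,0,0,0,0.036,-1],[0.04,0.5,0,0,0,0.036,-1],[0.04,0.5,0,0,0,0.036,-1],[0,0,0,0,0,0.036,-1]],
])

```text
time_s: 9.9
position: [0.4925, 0.12, 0.1974]
tcp_rot: [[0.11, 0.994, -0.007], [0.994, -0.11, 0.002], [0.001, -0.007, -1.0]]
force: [0.2, -0.4, -8.1]
opening: 0.389
```

```bash
python3 - <<'E'
from h import *
st()
im=snap('scene','s4')
cv2.imwrite('pics/s4c.png',cv2.resize(im[110:310,320:500,::-1],None,fx=3,fy=3,interpolation=cv2.INTER_CUBIC))
E
```

```text
t 9.9 pos [0.4925 0.12   0.1974] yaw 83.7 zz [-0.007  0.002 -1.   ] F [ 0.2 -0.4 -8.1] open 0.389 j [  1.  23. 100.   0.  57.   7.]
```

View pics/s4c.png

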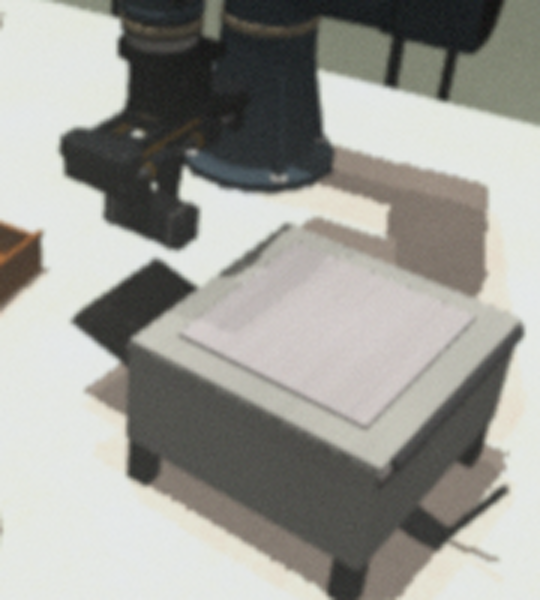

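The bar hangs above the pad, its long axis along the lever; pad outer corners at crop (157,260) and (75,320). Checking those against the estimate.

```bash
python3 - <<'E'
from h import *
g=lambda u,v,z:ray('scene',u/3+320,v/3+110,z)[:2].round(4)
a,b=g(157,260,.104),g(75,320,.104);m=(a+b)/2
y=np.array([.117,.993]);print(a,b,np.linalg.norm(a-b),'pad rest c',m+y*.0388,'down c',m+y*.0318)
for q in ((290,225),(523,325),(385,470),(132,343)):print(g(*q,.163))
E
```

```text
[0.4314 0.0977] [0.5656 0.0849] 0.1348090501413017 pad rest c [0.5030396 0.1298284] down c [0.5022206 0.1228774]
[0.3803 0.216 ]
[0.4141 0.4524]
[0.6525 0.4228]
[0.6296 0.1862]
```

Emit:
play_rows([
  [[0.08,0.06,-0.4,0,0,0,-1],[0,0,-0.5,0,0,0,-1],[0,0,-0.4,0,0,0,-1],[0,0,-0.2,0,0,0,-1],[0,0,-0.2,0,0,0,-1],[0,0,-0.2,0,0,0,-1],[0,0,-0.2,0,0,0,-1],[0,0,-0.2,0,0,0,-1],[0,0,-0.2,0,0,0,-1],[0,0,-0.15,0,0,0,-1],[0,0,-0.1,0,0,0,-1],[0,0,0,0,0,0,-1]],
])

```text
time_s: 11.15
position: [0.4999, 0.1197, 0.0631]
tcp_rot: [[0.117, 0.993, 0.001], [0.993, -0.117, -0.001], [-0.0, 0.001, -1.0]]
force: [-0.7, -3.6, -1.5]
opening: 0.388
```

Emit:
play_rows([
  [[0,0,-0.1,0,0,0,-1],[0,0,-0.06,0,0,0,-1],[0,0,0,0,0,0,-1],[0,0,0,0,0,0,-1]],
])

```text
time_s: 11.55
position: [0.5001, 0.1195, 0.0591]
tcp_rot: [[0.115, 0.993, 0.003], [0.993, -0.115, -0.001], [-0.001, 0.003, -1.0]]
force: [-4.2, -5.2, 25.9]
opening: 0.393
```

```bash
python3 - <<'E'
from h import *
st()
im=snap('scene','s5')
cv2.imwrite('pics/s5c.png',cv2.resize(im[90:310,320:520,::-1],None,fx=2.7,fy=2.7,interpolation=cv2.INTER_CUBIC))
E
```

```text
t 11.55 pos [0.5001 0.1195 0.0591] yaw 83.38 zz [ 0.003 -0.001 -1.   ] F [-4.2 -5.2 25.9] open 0.393 j [  1.  37. 106.  -0.  37.   8.]
```

View pics/s5c.png

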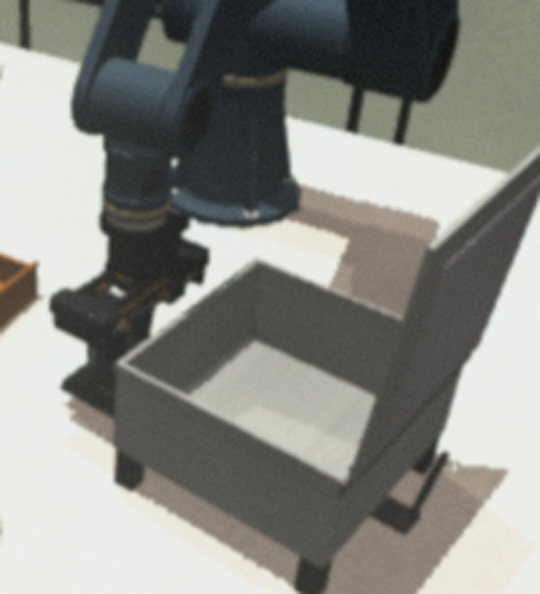

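Lid fully raised, bar pressed against the lever's stop. Easing off, releasing, rising.

Emit:
play_rows([
  [[0,0,0.06,0,0,0,0.2],[0,0,0,0,0,0,0.2],[0,0,0,0,0,0,0.2],[0,0,0,0,0,0,0.2],[0,0,0.3,0,0,0,0.2],[0,0,0.6,0,0,0,0.5],[0,-0.3,0.9,0,0,0,1],[0,-0.5,0.9,0,0,0,1],[0,-0.7,0.9,0,0,0,1],[0,-0.9,0,0,0,0,1],[0,-0.9,0,0,0,0,1],[0,-0.9,0,0,0,0,1]],
])

```text
time_s: 12.8
position: [0.4991, -0.0862, 0.2316]
tcp_rot: [[0.116, 0.993, 0.001], [0.993, -0.116, 0.0], [0.0, 0.001, -1.0]]
force: [0.4, -1.1, -0.2]
opening: 0.99
```

```bash
python3 - <<'E'
from h import *
st()
im=snap('top','t6')
cv2.imwrite('pics/t6c.png',cv2.resize(im[130:280,150:460,::-1],None,fx=2.58,fy=2.58,interpolation=cv2.INTER_CUBIC))
E
```

```text
t 12.8 pos [ 0.4991 -0.0862  0.2316] yaw 83.33 zz [ 0.001  0.    -1.   ] F [ 0.4 -1.1 -0.2] open 0.99 j [-22.  20.  98.   0.  61. -16.]
```

View pics/t6c.png

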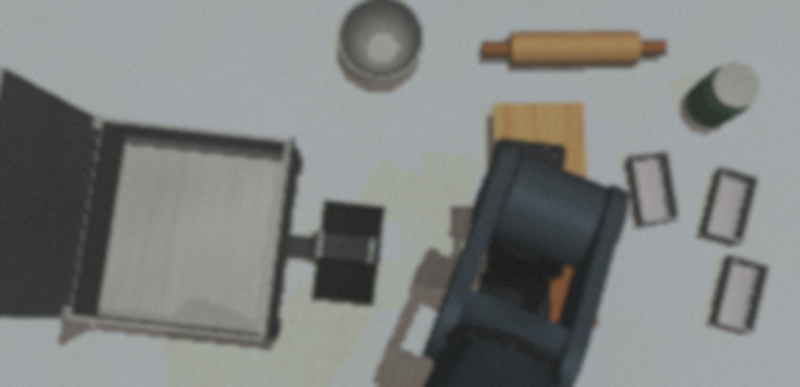

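The bar rests on the pad with the lid up, and the tins haven't moved. Now to tin A, at about (0.578,-0.300) with yaw +7°.

Emit:
play_rows([
  [[0.16,-0.43,0,0,0,-0.0422,0.7],[0.16,-0.43,0,0,0,-0.0422,0.7],[0.16,-0.43,0,0,0,-0.0422,0.7],[0.16,-0.43,0,0,0,-0.0422,0.7],[0.16,-0.43,0,0,0,-0.0422,0.7],[0.16,-0.43,0,0,0,-0.0422,0.7],[0.16,-0.43,-0.2,0,0,-0.0422,0.7],[0.16,-0.43,-0.5,0,0,-0.0422,0.7],[0.16,-0.43,-0.6,0,0,-0.0422,0.7],[0.16,-0.4,-0.6,0,0,-0.0422,0.7],[0,0,-0.3,0,0,0,0.7],[0,0,0,0,0,0,0.7]],
])

```text
time_s: 14.05
position: [0.5771, -0.2966, 0.1178]
tcp_rot: [[0.992, 0.129, -0.006], [0.129, -0.992, 0.005], [-0.005, -0.006, -1.0]]
force: [0.3, 0.4, 0.1]
opening: 0.852
```

```bash
cat >> h.py <<'E'
def tins(im,box=(380,170,470,300)):
    v=cv2.cvtColor(im,cv2.COLOR_RGB2HSV)[:,:,2];m=np.zeros_like(v);x0,y0,x1,y1=box;m[y0:y1,x0:x1]=(v[y0:y1,x0:x1]<135)*255
    for c in cv2.findContours(m,cv2.RETR_EXTERNAL,cv2.CHAIN_APPROX_NONE)[0]:
        if cv2.contourArea(c)<60: continue
        p=np.array([ray('top',a,b,.038)[:2] for a,b in c[:,0]],np.float32);(cx,cy),(w,h),a=cv2.minAreaRect(p)
        if w<h:w,h,a=h,w,a+90
        print('tin? px',c[:,0].mean(0).round(0),'xy',round(cx,4),round(cy,4),'size',round(w,3),round(h,3),'yaw',round((a+90)%180-90,1))
E
python3 - <<'E'
from h import *
st(); tins(snap('top','t7'))
E
```

```text
t 14.05 pos [ 0.5771 -0.2966  0.1178] yaw 7.39 zz [-0.006  0.005 -1.   ] F [0.3 0.4 0.1] open 0.852 j [-37.  39.  83.   0.  58.  46.]
tin? px [419. 237.] xy 0.4733 -0.3745 size 0.455 0.313 yaw -1.8
```

Emit:
play_rows([
  [[0.02,-0.07,-0.7,0,0,0,0.7],[0,0,-0.7,0,0,0,0.7],[0,0,-0.5,0,0,0,0.7],[0,0,-0.22,0,0,0,0.7],[0,0,0,0,0,0,-1],[0,0,0,0,0,0,-1],[0,0,0,0,0,0,-1],[0,0,0,0,0,0,-1],[0,0,0,0,0,0,-1],[0,0,0,0,0,0,-1]],
])

```text
time_s: 15.1
position: [0.5816, -0.303, 0.0175]
tcp_rot: [[0.992, 0.128, 0.003], [0.128, -0.992, -0.003], [0.003, 0.003, -1.0]]
force: [0.4, 0.1, 6.3]
opening: 0.594
```

Emit:
play_rows([
  [[0,0,0.4,0,0,0,-1],[0,0,0.8,0,0,0,-1],[0,0,0.9,0,0,0,-1],[0,0.4,0.9,0,0,0.025,-1],[0,0.7,0.9,0,0,0.025,-1],[0,0.8,0.7,0,0,0.028,-1],[0,0.8,0,0,0,0.028,-1],[0,0.8,0,0,0,0.028,-1],[0,0.8,0,0,0,0.028,-1],[0,0.8,0,0,0,0.028,-1],[0,0.8,0,0,0,0.028,-1],[0,0.8,0,0,0,0.028,-1]],
])

```text
time_s: 16.3
position: [0.5795, 0.0281, 0.238]
tcp_rot: [[0.618, 0.786, -0.0], [0.786, -0.618, 0.0], [-0.0, -0.001, -1.0]]
force: [-0.0, 0.3, -0.7]
opening: 0.597
```

Emit:
play_rows([
  [[0,0.8,0,0,0,0.028,-1],[0,0.8,0,0,0,0.028,-1],[0,0.8,0,0,0,0.028,-1],[0,0.8,0,0,0,0.028,-1],[0,0.8,0,0,0,0.028,-1],[0,0.8,0,0,0,0.035,-1],[0,0.6,0,0,0,0.035,-1],[0,0,0,0,0,0,-1]],
])

```text
time_s: 17.1
position: [0.5791, 0.3005, 0.2377]
tcp_rot: [[0.005, 1.0, -0.0], [1.0, -0.005, 0.002], [0.002, -0.0, -1.0]]
force: [-0.2, -0.6, -1.2]
opening: 0.597
```

Emit:
play_rows([
  [[0.03,-0.43,0,0,0,-0.0356,-1],[0,0,-0.7,0,0,0,-1],[0,0,-0.8,0,0,0,-1],[0,0,-0.7,0,0,0,-1],[0,0,-0.46,0,0,0,-1],[0,0,0,0,0,0,-1],[0,0,0,0,0,0,0.35],[0,0,0,0,0,0,0.35],[0,0,0,0,0,0,0.35],[0,0,0.9,0,0,0,0.35],[0,0,0.9,0,0,0,0.35],[0,0,0.8,0,0,0,0.35]],
])

```text
time_s: 18.3
position: [0.5824, 0.2751, 0.2384]
tcp_rot: [[0.122, 0.993, 0.003], [0.993, -0.122, 0.001], [0.001, 0.003, -1.0]]
force: [0.0, 1.1, -0.9]
opening: 0.674
```

Emit:
play_rows([
  [[-0.04,-0.9,0,0,0,-0.04,0.7],[-0.04,-0.9,0,0,0,-0.04,0.7],[-0.04,-0.9,0,0,0,-0.04,0.7],[-0.04,-0.9,0,0,0,-0.04,0.7],[-0.04,-0.9,0,0,0,-0.04,0.7],[-0.04,-0.9,0,0,0,-0.04,0.7],[0,0,0,0,0,0,0.7]],
])

```text
time_s: 19.0
position: [0.5705, -0.0006, 0.2366]
tcp_rot: [[0.773, 0.634, 0.003], [0.634, -0.773, -0.003], [0.001, 0.004, -1.0]]
force: [0.1, 0.5, 0.2]
opening: 0.85
```

```bash
python3 - <<'E'
from h import *
st(); im=snap('top','t8');tins(im)
cv2.imwrite('pics/t8c.png',cv2.resize(im[130:280,150:460,::-1],None,fx=2.58,fy=2.58,interpolation=cv2.INTER_CUBIC))
E
```

```text
t 19.0 pos [ 0.5705 -0.0006  0.2366] yaw 39.35 zz [ 0.003 -0.003 -1.   ] F [0.1 0.5 0.2] open 0.85 j [-11.  25.  89.  -0.  65.  39.]
tin? px [435. 244.] xy 0.4346 -0.4115 size 0.101 0.064 yaw -16.9
tin? px [432. 210.] xy 0.5543 -0.4037 size 0.105 0.063 yaw -17.1
tin? px [425. 174.] xy 0.6784 -0.3926 size 0.091 0.04 yaw 89.9
```

View pics/t8c.png

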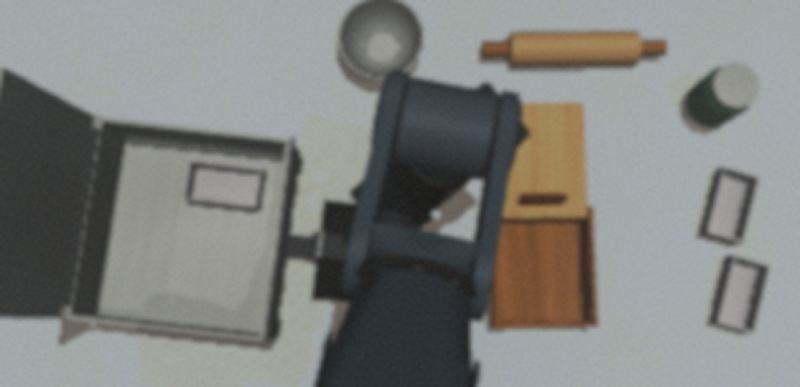

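Tin A sits upright in the bin; B and C are unchanged. On to B.

Emit:
play_rows([
  [[-0.036,-0.9,0,0,0,-0.035,0.7],[-0.036,-0.9,0,0,0,-0.035,0.7],[-0.036,-0.9,0,0,0,-0.035,0.7],[-0.036,-0.9,0,0,0,-0.035,0.7],[-0.036,-0.9,0,0,0,-0.035,0.7],[-0.036,-0.9,0,0,0,-0.035,0.7],[-0.036,-0.9,-0.4,0,0,-0.035,0.7],[-0.036,-0.9,-0.6,0,0,-0.035,0.7],[-0.036,-0.87,-0.7,0,0,-0.034,0.7],[0,0,-0.5,0,0,0,0.7],[0,0,0,0,0,0,0.7]],
])

```text
time_s: 20.15
position: [0.5522, -0.3885, 0.1271]
tcp_rot: [[0.958, -0.287, -0.005], [-0.287, -0.958, 0.006], [-0.007, -0.004, -1.0]]
force: [-0.7, 1.0, 0.1]
opening: 0.85
```

Emit:
play_rows([
  [[0.02,-0.28,0,0,0,0,0.7],[0,0,0,0,0,0,0.7]],
])

```text
time_s: 20.35
position: [0.557, -0.4065, 0.1334]
tcp_rot: [[0.958, -0.286, 0.004], [-0.286, -0.958, -0.005], [0.005, 0.003, -1.0]]
force: [0.4, -0.3, 0.8]
opening: 0.852
```

Emit:
play_rows([
  [[-0.04,0.04,-0.7,0,0,0,0.7],[0,0,-0.8,0,0,0,0.7],[0,0,-0.6,0,0,0,0.7],[0,0,-0.3,0,0,0,0.7],[0,0,0,0,0,0,-1],[0,0,0,0,0,0,-1],[0,0,0,0,0,0,-1],[0,0,0,0,0,0,-1],[0,0,0,0,0,0,-1],[0,0,0,0,0,0,-1],[0,0,0.3,0,0,0,-1],[0,0,0.6,0,0,0,-1]],
])

```text
time_s: 21.55
position: [0.5509, -0.4007, 0.0543]
tcp_rot: [[0.958, -0.288, -0.005], [-0.288, -0.958, 0.005], [-0.006, -0.003, -1.0]]
force: [0.9, 0.2, -1.1]
opening: 0.593
```

Emit:
play_rows([
  [[0,0,0.9,0,0,0,-1],[0,0,0.9,0,0,0,-1],[-0.05,0.5,0.9,0,0,0.037,-1],[-0.05,0.9,0.9,0,0,0.037,-1],[-0.05,0.9,0.1,0,0,0.037,-1],[-0.05,0.9,0,0,0,0.037,-1],[-0.05,0.9,0,0,0,0.037,-1],[-0.05,0.9,0,0,0,0.037,-1],[-0.05,0.9,0,0,0,0.037,-1],[-0.05,0.9,0,0,0,0.037,-1],[-0.05,0.9,0,0,0,0.037,-1],[-0.05,0.9,0,0,0,0.037,-1]],
])

```text
time_s: 22.75
position: [0.5276, 0.0189, 0.2306]
tcp_rot: [[0.641, 0.768, 0.0], [0.768, -0.641, 0.0], [0.0, 0.0, -1.0]]
force: [-0.2, 0.8, -0.9]
opening: 0.595
```

Emit:
play_rows([
  [[-0.05,0.9,0,0,0,0.037,-1],[-0.05,0.9,0,0,0,0.037,-1],[-0.05,0.9,0,0,0,0.037,-1],[-0.05,0.9,0,0,0,0.037,-1],[0,0.7,0,0,0,0.037,-1],[0,0,0,0,0,0,-1],[0,0,0,0,0,0,-1]],
])

```text
time_s: 23.45
position: [0.5177, 0.2325, 0.2302]
tcp_rot: [[0.117, 0.993, -0.0], [0.993, -0.117, -0.001], [-0.001, -0.0, -1.0]]
force: [-0.5, -0.8, -0.4]
opening: 0.599
```

Emit:
play_rows([
  [[-0.02,0.55,0,0,0,0,-1],[-0.02,0.5,-0.3,0,0,0,-1],[0,0,-0.8,0,0,0,-1],[0,0,-0.8,0,0,0,-1],[0,0,-0.6,0,0,0,-1],[0,0,0,0,0,0,-1],[0,0,0,0,0,0,0.35],[0,0,0,0,0,0,0.35],[0,0,0,0,0,0,0.35],[0,0,0.9,0,0,0,0.35],[0,0,0.9,0,0,0,0.35],[0,0,0.8,0,0,0,0.35]],
])

```text
time_s: 24.65
position: [0.5171, 0.2847, 0.2384]
tcp_rot: [[0.119, 0.993, 0.003], [0.993, -0.119, 0.001], [0.001, 0.003, -1.0]]
force: [1.0, -0.1, 0.3]
opening: 0.675
```

Emit:
play_rows([
  [[0,-0.9,0,0,0,-0.04,0.7],[0,-0.9,0,0,0,-0.04,0.7],[0,-0.9,0,0,0,-0.04,0.7],[0,-0.9,0,0,0,-0.04,0.7],[0,-0.9,0,0,0,-0.04,0.7],[0,-0.9,0,0,0,-0.04,0.7],[0,0,0,0,0,0,0.7]],
])

```text
time_s: 25.35
position: [0.5177, 0.0093, 0.2366]
tcp_rot: [[0.771, 0.636, 0.004], [0.636, -0.771, -0.003], [0.001, 0.005, -1.0]]
force: [0.7, 0.5, 0.5]
opening: 0.851
```

```bash
python3 - <<'E'
from h import *
st(); im=snap('top','t9');tins(im)
cv2.imwrite('pics/t9c.png',cv2.resize(im[130:280,150:460,::-1],None,fx=2.58,fy=2.58,interpolation=cv2.INTER_CUBIC))
E
```

```text
t 25.35 pos [0.5177 0.0093 0.2366] yaw 39.52 zz [ 0.004 -0.003 -1.   ] F [0.7 0.5 0.5] open 0.851 j [-11.  21.  97.  -0.  62.  39.]
tin? px [436. 244.] xy 0.4348 -0.411 size 0.103 0.066 yaw -17.4
tin? px [426. 174.] xy 0.6784 -0.3911 size 0.094 0.04 yaw 89.9
```

View pics/t9c.png

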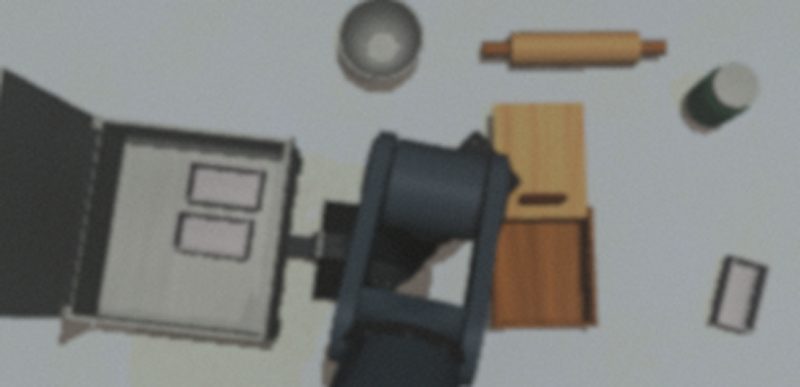

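Two tins in the bin, C unchanged at (0.435,-0.411).

Emit:
play_rows([
  [[-0.166,-0.842,0,0,0,-0.0314,0.7],[-0.166,-0.842,0,0,0,-0.0314,0.7],[-0.166,-0.842,0,0,0,-0.0314,0.7],[-0.166,-0.842,0,0,0,-0.0314,0.7],[-0.166,-0.842,0,0,0,-0.0314,0.7],[-0.166,-0.842,0,0,0,-0.0314,0.7],[-0.166,-0.842,0,0,0,-0.0314,0.7],[-0.166,-0.842,-0.4,0,0,-0.0314,0.7],[-0.166,-0.842,-0.6,0,0,-0.0314,0.7],[-0.166,-0.842,-0.6,0,0,-0.0314,0.7],[0,0,-0.5,0,0,0,0.7],[0,0,0,0,0,0,0.7]],
])

```text
time_s: 26.6
position: [0.4331, -0.4008, 0.1298]
tcp_rot: [[0.959, -0.285, -0.004], [-0.285, -0.959, 0.006], [-0.005, -0.005, -1.0]]
force: [0.6, 1.9, -0.3]
opening: 0.849
```

```bash
python3 -c "
from h import *
st()"
```

```text
t 26.6 pos [ 0.4331 -0.4008  0.1298] yaw -16.54 zz [-0.004  0.006 -1.   ] F [ 0.6  1.9 -0.3] open 0.849 j [-54.  35.  92.   0.  54.  53.]
```

Emit:
play_rows([
  [[-0.02,-0.12,-0.6,0,0,0,0.7],[0,0,-0.6,0,0,0,0.7],[0,0,-0.5,0,0,0,0.7],[0,0,0,0,0,0,0.7]],
])

```text
time_s: 27.0
position: [0.4332, -0.4056, 0.0463]
tcp_rot: [[0.959, -0.282, -0.003], [-0.282, -0.959, 0.004], [-0.004, -0.003, -1.0]]
force: [-0.3, 0.2, -0.1]
opening: 0.852
```

Emit:
play_rows([
  [[0,-0.1,-0.3,0,0,0,0.7],[0,0,-0.35,0,0,0,0.7],[0,0,0,0,0,0,-1],[0,0,0,0,0,0,-1],[0,0,0,0,0,0,-1],[0,0,0,0,0,0,-1],[0,0,0,0,0,0,-1],[0,0,0,0,0,0,-1],[0,0,0,0,0,0,-1],[0,0,0.3,0,0,0,-1],[0,0,0.6,0,0,0,-1],[0,0,0,0,0,0,-1]],
])

```text
time_s: 28.2
position: [0.4348, -0.4156, 0.0637]
tcp_rot: [[0.959, -0.285, 0.004], [-0.285, -0.959, -0.005], [0.005, 0.004, -1.0]]
force: [0.2, -0.8, -0.4]
opening: 0.597
```

Emit:
play_rows([
  [[0,0,0.8,0,0,0,-1],[0,0,0.9,0,0,0,-1],[0.02,0.5,0.9,0,0,0.035,-1],[0.02,0.9,0.9,0,0,0.035,-1],[0.02,0.9,0,0,0,0.035,-1],[0.02,0.9,0,0,0,0.035,-1],[0.02,0.9,0,0,0,0.035,-1],[0.02,0.9,0,0,0,0.035,-1],[0.02,0.9,0,0,0,0.035,-1],[0.02,0.9,0,0,0,0.035,-1],[0.02,0.9,0,0,0,0.035,-1],[0.02,0.9,0,0,0,0.035,-1]],
])

```text
time_s: 29.4
position: [0.4421, 0.0078, 0.2239]
tcp_rot: [[0.686, 0.728, -0.001], [0.728, -0.686, 0.0], [-0.0, -0.001, -1.0]]
force: [1.4, 0.1, -1.6]
opening: 0.595
```

Emit:
play_rows([
  [[0.02,0.9,0,0,0,0.035,-1],[0.02,0.9,0,0,0,0.035,-1],[0.02,0.9,0,0,0,0.035,-1],[0.02,0.9,0,0,0,0.035,-1],[0.02,0.9,0,0,0,0.035,-1],[0,0.9,0,0,0,0.03,-1],[0,0.2,0,0,0,0,-1],[0,0,0,0,0,0,-1],[0,0,0,0,0,0,-1]],
])

```text
time_s: 30.3
position: [0.4472, 0.2849, 0.2236]
tcp_rot: [[0.116, 0.993, -0.002], [0.993, -0.116, -0.001], [-0.002, -0.001, -1.0]]
force: [0.4, 0.8, -0.5]
opening: 0.597
```

Emit:
play_rows([
  [[0.04,0.12,-0.4,0,0,0,-1],[0,0,-0.8,0,0,0,-1],[0,0,-0.8,0,0,0,-1],[0,0,-0.38,0,0,0,-1],[0,0,0,0,0,0,-1],[0,0,0,0,0,0,0.35],[0,0,0,0,0,0,0.35],[0,0,0,0,0,0,0.35],[0,0,0.9,0,0,0,0.35],[0,0,0.9,0,0,0,0.35],[0,0,0.8,0,0,0,0.35],[0,0,0,0,0,0,0.35]],
])

```text
time_s: 31.5
position: [0.454, 0.2937, 0.2423]
tcp_rot: [[0.115, 0.993, 0.015], [0.993, -0.115, 0.006], [0.007, 0.014, -1.0]]
force: [0.6, 0.1, -0.1]
opening: 0.674
```

Emit:
play_rows([
  [[0,-0.9,0,0,0,0,0.35],[0,-0.9,0,0,0,0,0.35],[0,-0.9,0,0,0,0,0.35],[0,-0.9,0,0,0,0,0.35],[0,-0.9,0,0,0,0,0.35],[0,-0.9,0,0,0,0,0.35],[0,-0.9,0,0,0,0,0.35],[0,-0.9,0,0,0,0,0.35],[0,0,0,0,0,0,0.35]],
])

```text
time_s: 32.4
position: [0.451, -0.0734, 0.2356]
tcp_rot: [[0.122, 0.992, 0.003], [0.993, -0.122, -0.003], [-0.003, 0.003, -1.0]]
force: [0.4, 1.4, 0.0]
opening: 0.672
```

```bash
python3 - <<'E'
from h import *
st(); im=snap('top','t10');tins(im)
hsv=cv2.cvtColor(im,cv2.COLOR_RGB2HSV)
cv2.imwrite('pics/t10c.png',cv2.resize(im[130:280,150:460,::-1],None,fx=2.58,fy=2.58,interpolation=cv2.INTER_CUBIC))
E
```

```text
t 32.4 pos [ 0.451  -0.0734  0.2356] yaw 82.98 zz [ 0.003 -0.003 -1.   ] F [0.4 1.4 0. ] open 0.672 j [-23.  16. 105.  -0.  59. -16.]
tin? px [382. 240.] xy 0.4463 -0.2313 size 0.131 0.028 yaw -1.8
tin? px [425. 174.] xy 0.6784 -0.391 size 0.095 0.04 yaw 89.9
```

View pics/t10c.png

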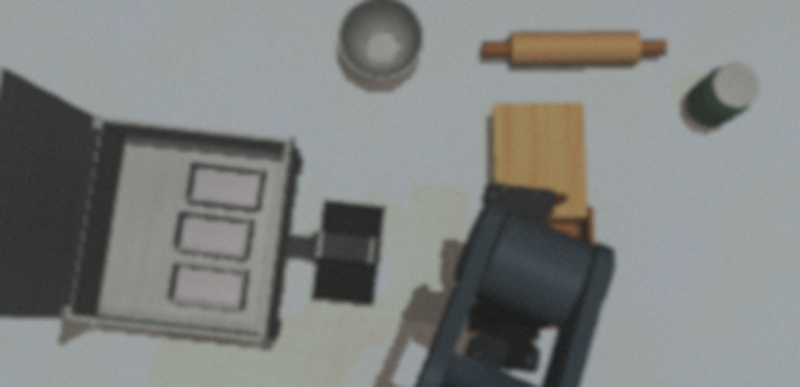

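All three tins in the bin, lid up, bar still on the pad at crop (346,248). Fetching the bar.

Emit:
play_rows([
  [[0.16,0.64,0,0,0,0,0.35],[0.16,0.64,0,0,0,0,0.35],[0.16,0.64,0,0,0,0,0.35],[0.16,0.64,0,0,0,0,0.35],[0.16,0.64,0,0,0,0,0.35],[0.16,0.64,0,0,0,0,0.35],[0,0,-0.8,0,0,0,0.35],[0,0,-0.8,0,0,0,0.35],[0,0,0,0,0,0,0.35]],
])

```text
time_s: 33.35
position: [0.4929, 0.1256, 0.151]
tcp_rot: [[0.113, 0.994, -0.012], [0.994, -0.113, -0.0], [-0.001, -0.012, -1.0]]
force: [-0.6, -0.0, 0.5]
opening: 0.674
```

```bash
python3 - <<'E'
from h import *
st()
g=lambda u,v,z:ray('top',u/2.58+150,v/2.58+130,z)[:2].round(4)
print(g(346,248,.076),g(317,246,.076),g(375,250,.076))
E
```

```text
t 33.35 pos [0.4929 0.1256 0.151 ] yaw 83.52 zz [-0.012 -0.    -1.   ] F [-0.6 -0.   0.5] open 0.674 j [  2.  28. 102.   0.  51.   8.]
[0.4973 0.1141] [0.5002 0.1521] [0.4945 0.0761]
```

Emit:
play_rows([
  [[0,-0.08,-0.6,0,0,0,0.35],[0,0,-0.6,0,0,0,0.35],[0,0,-0.4,0,0,0,0.35],[0,0,-0.15,0,0,0,0.35],[0,0,0,0,0,0,0.35],[0,0,0,0,0,0,-1],[0,0,0,0,0,0,-1],[0,0,0,0,0,0,-1],[0,0,0,0,0,0,-1],[0,0,0,0,0,0,-1],[0,0,0,0,0,0,-1]],
])

```text
time_s: 34.45
position: [0.4998, 0.1198, 0.0682]
tcp_rot: [[0.116, 0.993, 0.004], [0.993, -0.116, -0.0], [0.0, 0.004, -1.0]]
force: [2.6, -1.7, 2.3]
opening: 0.386
```

Grip too shallow (8 mm); reopen and go 10 mm lower.

Emit:
play_rows([
  [[0,0,0,0,0,0,0.2],[0,0,0,0,0,0,0.2],[0,0,0,0,0,0,0.2],[0,0,-0.1,0,0,0,0.2],[0,0,-0.12,0,0,0,0.2],[0,0,0,0,0,0,0.2],[0,0,0,0,0,0,-1],[0,0,0,0,0,0,-1],[0,0,0,0,0,0,-1],[0,0,0,0,0,0,-1],[0,0,0,0,0,0,-1]],
])

```text
time_s: 35.55
position: [0.4999, 0.1198, 0.0569]
tcp_rot: [[0.116, 0.993, 0.004], [0.993, -0.116, -0.0], [0.0, 0.004, -1.0]]
force: [4.3, -0.1, -1.1]
opening: 0.389
```

Emit:
play_rows([
  [[0,0,0.2,0,0,0,-1],[0,0,0.25,0,0,0,-1],[0,0,0.3,0,0,0,-1],[0,0,0.4,0,0,0,-1],[0,0,0.6,0,0,0,-1],[0,0,0.7,0,0,0,-1],[0,-0.3,0.6,0,0,0,-1],[0,-0.5,0,0,0,0,-1],[0,-0.5,0,0,0,-0.03,-1],[0,-0.5,0,0,0,-0.04,-1],[0,-0.5,0,0,0,-0.04,-1],[0,-0.5,0,0,0,-0.04,-1]],
])

```text
time_s: 36.75
position: [0.4952, -0.0201, 0.2087]
tcp_rot: [[0.558, 0.83, -0.004], [0.83, -0.558, 0.001], [-0.001, -0.004, -1.0]]
force: [0.8, 0.6, -9.0]
opening: 0.387
```

Emit:
play_rows([
  [[-0.06,-0.36,0,0,0,-0.0405,-1],[-0.06,-0.36,0,0,0,-0.0405,-1],[-0.06,-0.36,0,0,0,-0.0405,-1],[-0.06,-0.36,0,0,0,-0.0405,-1],[-0.06,-0.36,0,0,0,-0.0405,-1],[-0.06,-0.36,0,0,0,-0.0405,-1],[-0.06,-0.36,0,0,0,-0.0405,-1],[0,0,0,0,0,0,-1],[0,0,0,0,0,0,-1]],
])

```text
time_s: 37.65
position: [0.4752, -0.1451, 0.2087]
tcp_rot: [[0.996, 0.093, -0.003], [0.093, -0.996, 0.002], [-0.003, -0.003, -1.0]]
force: [-0.7, 0.0, -9.0]
opening: 0.389
```

```bash
python3 - <<'E'
from h import *
st(); im=snap('scene','s11')
cv2.imwrite('pics/s11c.png',cv2.resize(im[100:320,210:510,::-1],None,fx=2.6,fy=2.6,interpolation=cv2.INTER_CUBIC))
E
```

```text
t 37.65 pos [ 0.4752 -0.1451  0.2087] yaw 5.33 zz [-0.003  0.002 -1.   ] F [-0.7  0.  -9. ] open 0.389 j [-30.  22. 101.   0.  58.  55.]
```

View pics/s11c.png

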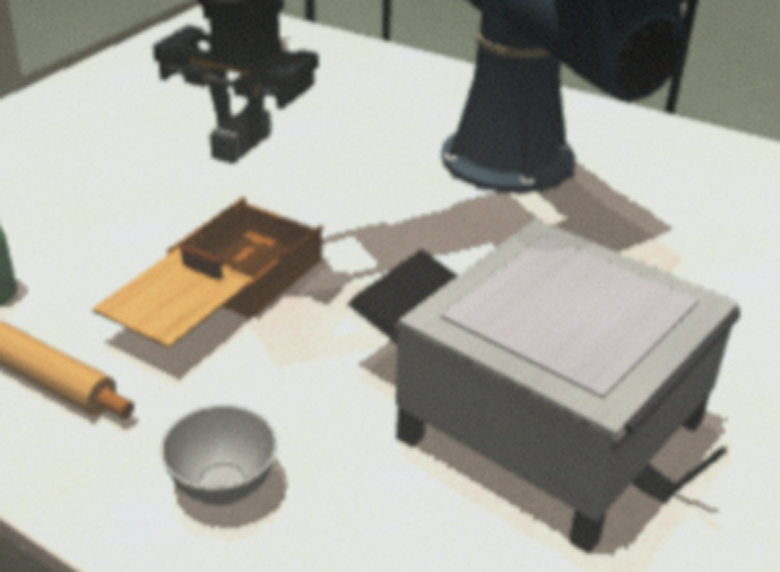

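Lid shut, bar held level above the case. Lowering it.

Emit:
play_rows([
  [[-0.06,-0.08,-0.7,0,0,0,-1],[0,0,-0.8,0,0,0,-1],[0,0,-0.8,0,0,0,-1],[0,0,-0.6,0,0,0,-1],[0,0,-0.4,0,0,0,-1],[0,0,-0.25,0,0,0,-1],[0,0,-0.1,0,0,0,-1],[0,0,0,0,0,0,-1],[0,0,0,0,0,0,-1]],
])

```text
time_s: 38.6
position: [0.4748, -0.1503, 0.0274]
tcp_rot: [[0.996, 0.093, 0.002], [0.093, -0.996, -0.001], [0.002, 0.001, -1.0]]
force: [0.7, 0.5, -9.0]
opening: 0.388
```

Emit:
play_rows([
  [[0,0,-0.06,0,0,0,-1],[0,0,-0.04,0,0,0,-1],[0,0,0,0,0,0,-1]],
])

```text
time_s: 38.9
position: [0.4752, -0.1507, 0.0239]
tcp_rot: [[0.996, 0.093, 0.003], [0.093, -0.996, -0.002], [0.003, 0.002, -1.0]]
force: [-0.1, 1.5, 6.2]
opening: 0.391
```

Emit:
play_rows([
  [[0,0,0,0,0,0,0.2],[0,0,0,0,0,0,0.2],[0,0,0,0,0,0,0.2],[0,0,0,0,0,0,0.2],[0,0,0.5,0,0,0,0.2],[0,0,0.8,0,0,0,0.2],[0,0,0.8,0,0,0,0.2],[0,0,0.7,0,0,0,0.2],[0,0,0.2,0,0,0,0.4]],
])

```text
time_s: 39.8
position: [0.4759, -0.1511, 0.175]
tcp_rot: [[0.996, 0.093, 0.006], [0.093, -0.996, -0.004], [0.006, 0.004, -1.0]]
force: [0.7, -0.1, -0.0]
opening: 0.634
```

Emit:
play_rows([
  [[0.16,0.01,0,0,0,0.043,0.6],[0.16,0.01,0,0,0,0.043,0.6],[0.16,0.01,0,0,0,0.043,0.6],[0.16,0.01,0,0,0,0.043,0.6],[0.16,0.01,0,0,0,0.043,0.6],[0.16,0.01,0,0,0,0.043,0.6],[0.16,0.01,0,0,0,0.043,0.6],[0.16,0.01,0,0,0,0.043,0.6],[0.16,0.01,0,0,0,0.043,0.6],[0.16,0.01,0,0,0,0.043,0.6],[0.16,0,0,0,0,0.043,0.6],[0,0,0,0,0,0,0.6]],
])

```text
time_s: 41.0
position: [0.5622, -0.145, 0.1702]
tcp_rot: [[-0.008, 1.0, -0.001], [1.0, 0.008, 0.001], [0.001, -0.001, -1.0]]
force: [-0.3, 0.0, 0.7]
opening: 0.799
```

```bash
python3 - <<'E'
from h import *
st(); im=snap('scene','s12')
cv2.imwrite('pics/s12c.png',cv2.resize(im[130:250,240:380,::-1],None,fx=4,fy=4,interpolation=cv2.INTER_CUBIC))
E
```

```text
t 41.0 pos [ 0.5622 -0.145   0.1702] yaw 90.48 zz [-0.001  0.001 -1.   ] F [-0.3  0.   0.7] open 0.799 j [-25.  31.  92.   0.  58. -26.]
```

View pics/s12c.png

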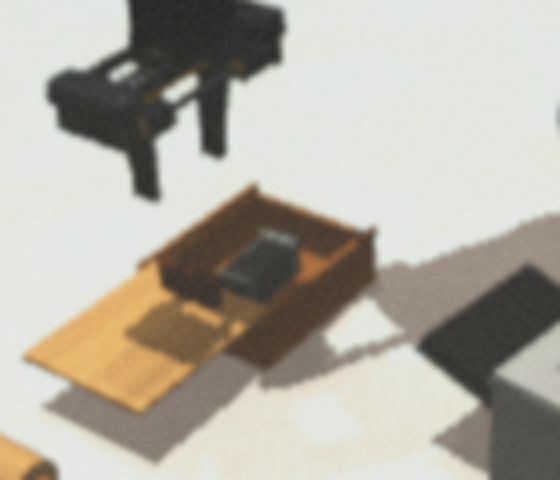

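Bar lies flat in the case. Gripping the fin again.

Emit:
play_rows([
  [[0,0,-0.8,0,0,0,0.3],[0,0,-0.8,0,0,0,0.3],[0,0,-0.4,0,0,0,0.3],[0,0,-0.08,0,0,0,0.3],[0,0,0,0,0,0,0.3],[0,0,0,0,0,0,-1],[0,0,0,0,0,0,-1],[0,0,0,0,0,0,-1],[0,0,0,0,0,0,-1],[0,0,0,0,0,0,-1],[0,0,0,0,0,0,-1],[0,0,0,0,0,0,-1]],
])

```text
time_s: 42.25
position: [0.5625, -0.1451, 0.0677]
tcp_rot: [[-0.008, 1.0, 0.001], [1.0, 0.008, -0.0], [-0.0, 0.001, -1.0]]
force: [1.8, 1.2, 1.4]
opening: 0.137
```

Emit:
play_rows([
  [[0,0,0,0,0,0,-1],[0,0,0,0,0,0,-1],[0,0,0,0,0,0,-1]],
])

```text
time_s: 42.55
position: [0.5625, -0.1451, 0.0677]
tcp_rot: [[-0.008, 1.0, 0.001], [1.0, 0.008, -0.0], [-0.0, 0.001, -1.0]]
force: [1.0, 1.0, 1.5]
opening: 0.134
```

Emit:
play_rows([
  [[-0.3,0,0,0,0,0,-1],[-0.4,0,0,0,0,0,-1],[-0.4,0,0,0,0,0,-1],[-0.4,0,0,0,0,0,-1],[-0.4,0,0,0,0,0,-1],[-0.4,0,0,0,0,0,-1],[-0.3,0,0,0,0,0,-1],[-0.2,0,0,0,0,0,-1],[0,0,0,0,0,0,-1],[0,0,0,0,0,0,-1]],
])

```text
time_s: 43.55
position: [0.4221, -0.1466, 0.0677]
tcp_rot: [[-0.009, 1.0, 0.0], [1.0, 0.009, -0.002], [-0.002, 0.0, -1.0]]
force: [-2.1, -6.0, -0.7]
opening: 0.134
```

Emit:
play_rows([
  [[-0.06,0,0,0,0,0,-1],[-0.06,0,0,0,0,0,-1],[0,0,0,0,0,0,-1]],
])

```text
time_s: 43.85
position: [0.4191, -0.1467, 0.0677]
tcp_rot: [[-0.007, 1.0, 0.007], [1.0, 0.007, -0.003], [-0.003, 0.007, -1.0]]
force: [7.6, -2.5, -4.6]
opening: 0.136
```

Emit:
play_rows([
  [[-0.08,0,0,0,0,0,-1],[0,0,0,0,0,0,-1],[0,0,0,0,0,0,-1]],
])

```text
time_s: 44.15
position: [0.419, -0.1469, 0.0678]
tcp_rot: [[-0.005, 1.0, 0.014], [1.0, 0.005, -0.005], [-0.005, 0.014, -1.0]]
force: [17.9, 5.4, -9.2]
opening: 0.133
```

Firm stop: 18 N and no further motion. Relieve, release, retreat, and take a last look.

Emit:
play_rows([
  [[0.1,0,0,0,0,0,0],[0,0,0,0,0,0,0],[0,0,0,0,0,0,0],[0,0,0,0,0,0,0],[0,0,0,0,0,0,0],[0,0,0.6,0,0,0,0],[0,0,0.9,0,0,0,0],[0,0,0.9,0,0,0,0],[0,-0.9,0.6,0,0,0,0],[0,-0.9,0,0,0,0,0],[0,-0.9,0,0,0,0,0],[0,-0.9,0,0,0,0,0]],
])

```text
time_s: 45.35
position: [0.4163, -0.323, 0.2158]
tcp_rot: [[-0.008, 1.0, 0.0], [1.0, 0.008, -0.0], [-0.0, 0.0, -1.0]]
force: [0.7, 0.2, -0.3]
opening: 0.498
```

Emit:
play_rows([
  [[0,-0.6,0,0,0,0,0],[0,0,0,0,0,0,0],[0,0,0,0,0,0,0]],
])

```text
time_s: 45.65
position: [0.416, -0.3513, 0.2146]
tcp_rot: [[-0.006, 1.0, -0.001], [1.0, 0.006, 0.002], [0.002, -0.001, -1.0]]
force: [0.4, -0.5, 0.3]
opening: 0.499
```

```bash
python3 - <<'E'
from h import *
st(); im=snap('top','t13');s=snap('scene','s13')
a=cv2.resize(im[130:280,150:460,::-1],(620,300),interpolation=cv2.INTER_CUBIC);b=cv2.resize(s[110:260,170:480,::-1],(620,300),interpolation=cv2.INTER_CUBIC)
cv2.imwrite('pics/f13.png',np.vstack([a,b]))
E
```

```text
t 45.65 pos [ 0.416  -0.3513  0.2146] yaw 90.37 zz [-0.001  0.002 -1.   ] F [ 0.4 -0.5  0.3] open 0.499 j [-52.  25.  94.   0.  61. -52.]
```

View pics/f13.png

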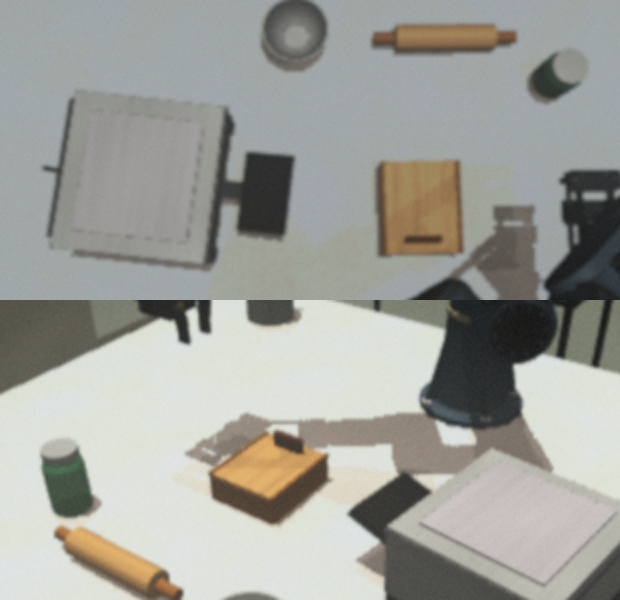

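The cover is shut and flush, the lid is shut, the pad is up, and no tins are left on the table. The bystanders haven't moved. Handing in.

```bash
python3 -c "
from rig import *
print(hand_in())"
```

```text
the job is handed in; nothing more can be done
None
```

The job is handed in at about 46 s of the 210 s limit; `hand_in()` gave no verdict.

- **What I did:** I slid the cover open and set the bar on the lever pad, which held the lid up by itself. I then put all three tins found on the table into the bin. After that I lifted the bar off, laid it back on the case floor and slid the cover shut.
- **Last checks:**
  - The final top and scene pictures show the lid shut, the pad up, no tins on the table, and the bowl, jar and rolling pin where they stood.
  - The cover is flush with the case and was pushed to a firm stop: 18 N with no further motion.
  - The bar was seen flat in the case before the cover went back on. The tins were seen upright in the bin before the lid closed.
- **What disagreed:**
  - The cover travelled only about 131 mm when I opened it, but about 143 mm when I closed it. It seems to have started about 12 mm open; either way it passed the 105 mm that step 1 needs.
  - Lifting the bar off the lever needed a second grip, because the first was only about 8 mm deep.

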